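# Tip the lid off the soap box and put the soap bar away

## Robot

A 6-joint arm with a two-finger parallel gripper is mounted at the origin on the work surface. World frame = base frame: x ahead of the robot, y to its left, z up, the work surface at z = 0. Lengths are in m, angles in degrees, forces in N, time in s.
With the tool pointing down it reaches from about 0.325 to 0.775 m from the base axis. Payload 9.3 kg.
Tool frame: the origin (TCP) lies midway between the tips of the shut fingers; the grasp point (between the pads) lies 19 mm behind it; z points along the fingers, y is the line along which they close (so a half turn about z gives the same grasp; the last joint's range is limited). The gripper opens to 85 mm and grips with 20 to 120 N. Pads are 22 mm wide; open, the fingers measure 114 mm over their backs; the gripper's body (76 mm by 85 mm) begins 54 mm behind the grasp point. The pads swing forward as they close: fully open they stand 13 mm farther back than shut.
Start: joints at [-84.03, 14.817, 1.232, 76.415, 0, 81.257], TCP at [0.14, -0.532, 0.231] pointing down, gripper open.
Joint ranges: [-174.27, 174.27], [-52.1, 104.24], [-59.71, 78.15], [-110.17, 111.67], [-87.03, 83.33], [-180, 180]. Speed limits (degrees/s): [127.2, 127.2, 159.86, 180, 180, 180].

## Interface

Orientations are given as a 3x3 rotation matrix whose columns are the frame's x, y, z axes.
In Python, from cell import manip, grab_frame, calibration gives the robot as it stands. The module is installed in compiled form; this text tells all that it offers.
- The arm moves only by the shell command python3 -m handwheel 'ROWS'. ROWS is JSON, a list of rows, each an object with "gripper": the closure, from -1 (fully open) to 1 (shut); "slide": the shift along the world's x, y, z in units of 40 mm (1.0 is 40 mm), a list of three; "yaw": the turn about the world's z in units of 6 degrees (1.0 is 6 degrees). In form: [{"gripper": gripper, "slide": [dx, dy, dz], "yaw": yaw}, ...]. A call has 1 to 10 rows; each row is the pose to reach, as a shift and turn from the pose commanded when the call began; what a row does not reach only later rows make up. A row lasts 1/8 s, in which the tool goes at most 62.5 mm and 10.7 degrees, less where a joint would pass 70% of its speed; a pose out of reach is approached as far as the arm can. A call with a gripper value outside its range is refused whole. The fingers move at their own pace and stop on an object; the grip force is fixed at half the most. Time passes only in rows, so rows that repeat a pose let the fingers close. It gives the time, the measured TCP pose, the force, the opening and the grip force at its end, in the units of the state.
- manip.get_state(): the state, without advancing time (a new reading comes with each control period).
- grab_frame(name): name is "side" or "top" or "wrist"; returns (picture, depth): 384x512x3 uint8, red, green, blue; 384x512 float32, m along the optical axis (not along the pixel's ray), 0 where there is no reading.
- calibration(name): a dict with "fx", "fy", "cx", "cy" (pixels), "D" ([k1, k2, p1, p2, k3] as OpenCV has them; the pictures are not rectified), "extrinsics" (4x4, takes a point from camera to world coordinates). Camera axes: x right, y down, z forward; pixel columns grow to the right and rows downward; lengths in m; the calibration is good to about 2 mm. A picture is of the moment at which its call begins: read the wrist's pose just before it. calibration takes no time and is no camera call; for the wrist camera it gives the pose at the moment of the call.
- manip.close_job(): hands the job in; it is judged then, once.
The state is a dict: "clock": time; "q": joint angles; "qd": joint speeds; "effort": joint torques, N m; "position": TCP position; "ee_rot": TCP orientation; "force": force on the tool from outside, world axes, zero at the start; "torque": the same for the moment, N m; "grip_width": finger opening in m; "grip_force": force on a finger pad.
Only numpy, scipy, OpenCV 4.12 (cv2) and the standard library are available. Lean on these libraries where they do the work, as an engineer would, in place of code of your own. Each camera call takes 0.05 s, during which the arm holds its last target. There are 200 camera calls.

## Task

Open the lidded white storage box: tip its wooden lid up by the pull to a clear slant (about 20 degrees) while the opposite edge still rests on the box rim, then lift it off and lay it flat, pull upwards, in the middle of the round cork mat without letting it drop. Then take the soap bar off the soap dish and lower it lying flat into the box until you feel it rest on the bars already inside, and let go: do not drop it in. Leave the tumbler, the talc bottle and the hairbrush undisturbed.

Things in the scene. Friction and masses are not known exactly. Their poses are not given: they have to be found in the camera images.
- box: white ceramic storage box, fixed to the counter, open-topped under its lid: 150 mm (its x) by 170 mm (its y), 100 mm tall, walls 5 mm. Origin at the centre of its underside, z up; its x axis points roughly away from the robot. Inside it is part-filled with other soap bars packed into one firm, level layer; the top of that layer lies somewhere from 30 to 60 mm above the origin, different each time.
- lid: loose wooden lid, 0.2 to 0.35 kg, lying on the box rim and turned as the box is: plate 158 mm (its x) by 178 mm (its y) by 8 mm, with a 136 by 156 mm plug 5 mm deep beneath it that sits inside the rim with 2 mm to spare all round. Origin at the centre of the plug's underside (95 mm above the box's origin when seated), z up. Near its +x edge (the edge away from the robot) stands the pull. Lifting there tips the lid about its -x edge.
- lid_pull (a point): centre of the top of the lid's pull, an upright wooden block 20 mm (lid x) by 40 mm (lid y) by 35 mm tall standing on the plate. This point is 55 mm along lid +x from the lid's middle, 48 mm above the lid's origin, 35 mm above the plate.
- lid_heel (a point): point on the lid's -x edge (the edge nearest the robot), middle of its length, at the plate's underside: 79 mm along lid -x, 5 mm above the lid's origin.
- box_heel (a point): point on the outer top edge of the box's -x wall, middle of its length: 75 mm along box -x, 100 mm above the box's origin. The lid tips about this edge.
- mat: round cork mat, 200 mm diameter, 5 mm thick, fixed flat on the counter, where the lid goes. Origin at the centre of its underside.
- dish: purple plastic soap dish, a flat stepped tray without a rim, 140 mm (its x) by 100 mm (its y), fixed; its ribs' tops, which carry the soap, are 16 mm above its origin, and its flat top is 12 mm above. Origin at the centre of its underside.
- soap: loose white soap bar lying flat on the dish, 90 mm (its x) by 55 mm (its y) by 32 mm tall, firm, about 0.09 to 0.18 kg. Origin at the centre of its underside, z up.
- tumbler: glass tumbler standing beyond the work, 72 mm across, 110 mm tall, bystander. Origin at the centre of its underside.
- talc: closed talc bottle standing beyond the work, 60 mm across, 150 mm tall, bystander. Origin at the centre of its underside.
- hairbrush: round hairbrush lying along its y axis beyond the work, 210 mm long, 48 mm thick, bystander. Origin under the joint of handle and bristle head, on the counter.
Things that resemble listed ones, but are neither listed nor needed, are in the scene too. What is meant by the lid is not black or green, and is the larger of those in its own colour.

How it is judged:
By the outcome, as a careful person would: the job done as asked, in the order asked, and still so for the second after the job is handed in, with the robot touching nothing.
It also fails if it takes over 58 s, if anything falls off the work surface, if the arm or the gripper's body presses on something with over 40 N, if the wrist force passes 120 N, or if a joint passes its speed limit or range.

## Working session

There is one attempt and no reset: what is moved stays moved. The work goes in short steps, Python scripts to look and compute and a shell command to move; the robot and the scene stay as the last step left them, time stands still between calls to the robot, and variables do not carry over. Pictures are saved under pics/ and viewed, at most 10 in all, crops included, and the job is handed in when it is done.

```bash
mkdir -p pics; cat > h.py <<'E'
import numpy as np,cv2
from cell import manip,grab_frame,calibration
def cam(n):
    c=calibration(n); im,d=grab_frame(n)
    return im,d,c
def world(d,c):
    """per pixel world xyz from depth"""
    h,w=d.shape
    K=np.array([[c['fx'],0,c['cx']],[0,c['fy'],c['cy']],[0,0,1]])
    u,v=np.meshgrid(np.arange(w),np.arange(h))
    p=cv2.undistortPoints(np.stack([u,v],-1).reshape(-1,1,2).astype(np.float64),K,np.array(c['D'])).reshape(h,w,2)
    P=np.concatenate([p*d[...,None],d[...,None]],-1)
    T=np.array(c['extrinsics'])
    W=P@T[:3,:3].T+T[:3,3]; W[d==0]=np.nan
    return W
E
python3 - <<'E'
from h import *
s=manip.get_state();print(s['clock'],s['position'],s['force'],s['grip_width'])
for n in('top','side'):
    im,d,c=cam(n);W=world(d,c);np.savez('/tmp/%s.npz'%n,im=im,d=d,W=W)
    cv2.imwrite('pics/%s0.png'%n,im[...,::-1]);print(n,np.array(c['extrinsics']).round(3).tolist(),(d>0).mean())
E
```

```text
0.0 [ 0.13962815 -0.53167577  0.23064325] [-0.40389116  0.2140977   0.13294788] 0.08575328444632978
top [[-0.022, -0.999, 0.049, 0.426], [-1.0, 0.022, -0.01, 0.101], [0.009, -0.049, -0.999, 1.408], [0.0, 0.0, 0.0, 1.0]] 0.9959971110026041
side [[-0.967, -0.2, 0.159, 0.338], [-0.255, 0.708, -0.659, 0.831], [0.019, -0.678, -0.735, 0.954], [0.0, 0.0, 0.0, 1.0]] 0.9958343505859375
```

View pics/top0.png

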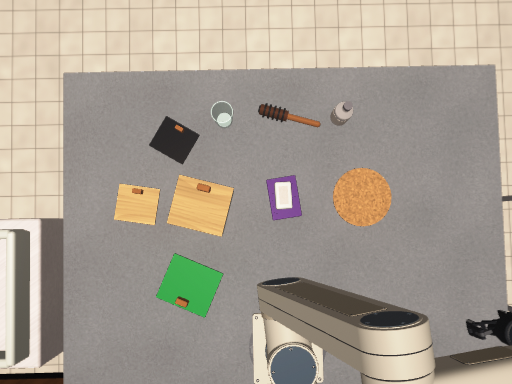

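View pics/side0.png

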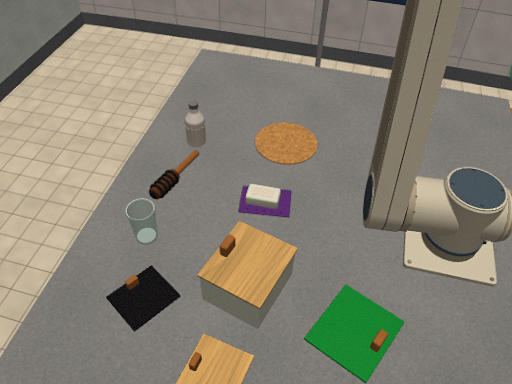

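The top view shows the large wooden lid at (200,205) with its pull at (204,188), the soap on the purple dish at (284,197) and the cork mat at (362,197). The side view agrees: the lid sits on the white box at (248,265), and the small wood, black and green lids are decoys.

```bash
python3 - <<'E'
from h import *
def rep(name,m,W):
    P=W[m];P=P[~np.isnan(P).any(1)]
    r=cv2.minAreaRect((P[:,:2]*1000).astype(np.float32));print(name,len(P),'c',np.round(r[0],1),'size',np.round(r[1],1),'ang',round(r[2],1),'mean',P.mean(0).round(4),'z',np.percentile(P[:,2],[5,50,95]).round(4))
for n in('top','side'):
    f=np.load(f'/tmp/{n}.npz');im,W=f['im'],f['W'];hsv=cv2.cvtColor(im,cv2.COLOR_RGB2HSV);H,S,V=[hsv[...,i].astype(int) for i in range(3)]
    X,Y,Z=W[...,0],W[...,1],W[...,2]
    print(n)
    reg=lambda x0,x1,y0,y1,z0,z1:(X>x0)&(X<x1)&(Y>y0)&(Y<y1)&(Z>z0)&(Z<z1)
    big=reg(.25,.65,.1,.5,.095,.125)&(S>50)
    # largest component
    k,l,st,_=cv2.connectedComponentsWithStats(big.astype(np.uint8));big=l==1+np.argmax(st[1:,4])
    rep('lid',big,W)
    rep('pull',reg(.3,.6,.1,.4,.132,.155),W)
    rep('soap',reg(.3,.65,-.1,.1,.038,.06)&(V>130)&(S<60),W)
    rep('dish',reg(.3,.65,-.12,.12,.004,.06)&((S<60)|(H>120)),W)
    rep('mat',reg(.3,.65,-.35,-.05,-.01,.03)&(H<22)&(S>90),W)
    print('counter z',np.nanmedian(Z[reg(.3,.6,-.4,.4,-.02,.02)]))
    for nm,b in(('tumbler',(.6,.9,.05,.35,.03,.2)),('talc',(.6,.9,-.3,-.1,.03,.2)),('brush',(.6,.9,-.1,.1,.01,.1))): rep(nm,reg(*b),W)
E
```

```text
top
lid 2756 c [476.8 269.7] size [179.  157.9] ang 74.7 mean [0.4746 0.2695 0.108 ] z [0.1036 0.108  0.1124]
pull 86 c [529.6 254.4] size [39.5 19.3] ang 75.2 mean [0.5293 0.2541 0.1421] z [0.137  0.1424 0.1464]
soap 442 c [506.8   3. ] size [89.6 54.5] ang 3.0 mean [0.5065 0.0034 0.0477] z [0.0426 0.0479 0.0525]
dish 1772 c [ 4.752e+02 -1.000e-01] size [349.6 239.4] ang 0.0 mean [ 0.4893 -0.0021  0.0191] z [0.0042 0.0115 0.0503]
mat 2566 c [ 496.3 -259.4] size [181.2 198. ] ang 89.6 mean [ 0.4969 -0.2635  0.005 ] z [0.0001 0.0049 0.0099]
counter z 0.0007917748169641303
tumbler 435 c [771.2 199.7] size [ 71.  301.2] ang 3.8 mean [0.778  0.1798 0.0706] z [0.0332 0.0692 0.1113]
talc 409 c [ 761.  -161.1] size [ 58.8 126.1] ang 17.7 mean [ 0.7625 -0.1824  0.0958] z [0.0331 0.0996 0.1518]
brush 502 c [775.  -11.7] size [185.3  45.4] ang 73.3 mean [0.7778 0.0022 0.037 ] z [0.0265 0.037  0.0482]
side
lid 4647 c [476.9 270.2] size [181.2 159.5] ang 74.6 mean [0.4735 0.2787 0.1092] z [0.1064 0.1091 0.1119]
pull 166 c [529.6 256.5] size [42.4 19.8] ang 74.8 mean [0.5294 0.2592 0.1422] z [0.1342 0.1432 0.1459]
soap 496 c [506.4   3.1] size [88.5 57.3] ang 2.4 mean [0.506  0.0069 0.0491] z [0.0452 0.0492 0.0525]
dish 2112 c [4.75e+02 2.00e-01] size [349.7 239.3] ang 0.0 mean [0.4872 0.009  0.0209] z [0.0042 0.0136 0.0509]
mat 1981 c [ 497.6 -258.9] size [199.2 182. ] ang 0.1 mean [ 0.4958 -0.2582  0.0069] z [0.0035 0.007  0.0103]
counter z 0.0019293664199678817
tumbler 1184 c [770.5 199.8] size [ 72.8 303.6] ang 4.4 mean [0.7711 0.189  0.0744] z [0.034  0.0769 0.1109]
talc 633 c [ 754. -157.] size [ 60.7 109.1] ang 27.3 mean [ 0.7655 -0.1755  0.0862] z [0.0337 0.088  0.1485]
brush 676 c [775.5 -10.9] size [187.5  46. ] ang 74.0 mean [0.7776 0.0136 0.0359] z [0.0198 0.0363 0.0486]
```

```bash
python3 - <<'E'
from h import *
s=manip.get_state();R=np.array(s['ee_rot']);print(R.round(3).tolist(),s['position'].round(4))
print('tool y yaw',np.degrees(np.arctan2(R[1,1],R[0,1])))
E
```

```text
[[0.967, 0.254, -0.0], [0.254, -0.967, 0.001], [0.0, -0.001, -1.0]] [ 0.1396 -0.5317  0.2307]
tool y yaw -75.28871775458796
```

```bash
python3 -m handwheel '[{"gripper":-1,"slide":[0.3,0.6,0.1],"yaw":1},{"gripper":-1,"slide":[0.9,1.8,0.2],"yaw":2.5},{"gripper":-1,"slide":[1.5,3,0.3],"yaw":4},{"gripper":-1,"slide":[2.1,4.2,0.4],"yaw":5.5},{"gripper":-1,"slide":[2.7,5.4,0.4],"yaw":7},{"gripper":-1,"slide":[3.3,6.6,0.4],"yaw":8.5},{"gripper":-1,"slide":[3.9,7.8,0.4],"yaw":10},{"gripper":-1,"slide":[4.5,9,0.4],"yaw":11.5},{"gripper":-1,"slide":[5.1,10.2,0.4],"yaw":13},{"gripper":-1,"slide":[5.7,11.4,0.4],"yaw":14.5}]'
python3 -m handwheel '[{"gripper":-1,"slide":[0.6,1.2,0],"yaw":1.5},{"gripper":-1,"slide":[1.2,2.4,0],"yaw":3},{"gripper":-1,"slide":[1.8,3.6,0],"yaw":4.5},{"gripper":-1,"slide":[2.4,4.8,0],"yaw":6},{"gripper":-1,"slide":[3,6,0],"yaw":7.5},{"gripper":-1,"slide":[3.6,7.2,0],"yaw":9},{"gripper":-1,"slide":[4.03,8.1,-0.4],"yaw":10.5},{"gripper":-1,"slide":[4.03,8.27,-0.8],"yaw":10.5},{"gripper":-1,"slide":[4.03,8.27,-1],"yaw":10.5},{"gripper":-1,"slide":[4.03,8.27,-1],"yaw":10.5}]'
python3 - <<'E'
from h import *
s=manip.get_state();R=np.array(s['ee_rot']);print('yaw y',np.degrees(np.arctan2(R[1,1],R[0,1])),s['position'].round(4),s['q'].round(1))
im,d,c=cam('wrist');W=world(d,c);cv2.imwrite('pics/w1.png',im[...,::-1])
Z=W[...,2];X=W[...,0];Y=W[...,1]
m=(Z>.13)&(Z<.155)&(X>.45)&(X<.6)&(Y>.2)&(Y<.32)&(im[...,0].astype(int)-im[...,2]>40)
r=cv2.minAreaRect((W[m][:,:2]*1000).astype(np.float32));print(r,m.sum(),np.median(Z[m]))
m=(Z>.1)&(Z<.118);r=cv2.minAreaRect((W[m][:,:2]*1000).astype(np.float32));print(r,m.sum(),np.median(Z[m]))
E
```

```text
clock: 1.35
position: [0.368, -0.0742, 0.2473]
ee_rot: [[-0.208, 0.978, 0.0], [0.978, 0.208, -0.0], [-0.0, 0.0, -1.0]]
force: [1.0, -0.7, -0.2]
grip_width: 0.0854
grip_force: 0.0
clock: 2.6
position: [0.5283, 0.2538, 0.207]
ee_rot: [[-0.964, 0.265, -0.001], [0.265, 0.964, -0.001], [0.001, -0.001, -1.0]]
force: [0.4, 0.1, 0.3]
grip_width: 0.0853
grip_force: 0.0
yaw y 74.61279667141474 [0.5283 0.2538 0.207 ] [17.5 18.8  3.4 74.7 -0.  32.9]
((528.8379516601562, 257.37408447265625), (39.32493209838867, 19.083587646484375), 75.36848449707031) 1346 0.14320465341403404
((476.3369445800781, 271.4807434082031), (178.58750915527344, 158.27586364746094), 74.68423461914062) 38879 0.10862840048388575
```

View pics/w1.png

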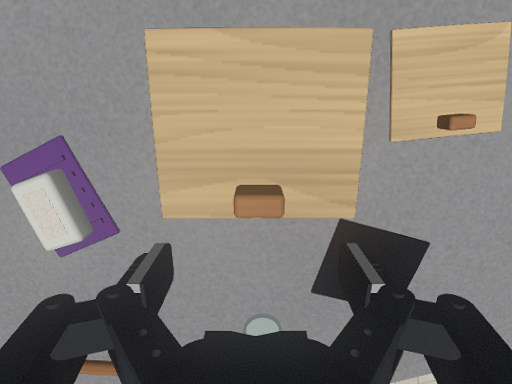

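The wrist view shows the pull at (259,201), square between the fingers. It is measured within about 2 mm of the tool axis, so I'll descend and close.

```bash
python3 -m handwheel '[{"gripper":-1,"slide":[0.03,0.05,-0.7],"yaw":0},{"gripper":-1,"slide":[0.03,0.05,-1.5],"yaw":0},{"gripper":-1,"slide":[0.03,0.05,-2.1],"yaw":0},{"gripper":-1,"slide":[0.03,0.05,-2.35],"yaw":0},{"gripper":0.6,"slide":[0.03,0.05,-2.35],"yaw":0},{"gripper":1,"slide":[0.03,0.05,-2.35],"yaw":0},{"gripper":1,"slide":[0.03,0.05,-2.35],"yaw":0},{"gripper":1,"slide":[0.03,0.05,-2.35],"yaw":0},{"gripper":1,"slide":[0.03,0.05,-2.35],"yaw":0}]'
```

```text
clock: 3.78
position: [0.5308, 0.257, 0.1147]
ee_rot: [[-0.965, 0.264, 0.002], [0.264, 0.965, 0.001], [-0.002, 0.001, -1.0]]
force: [-0.9, -1.5, 5.9]
grip_width: 0.0391
grip_force: 61.4
```

```bash
python3 -m handwheel '[{"gripper":1,"slide":[-0.02,0.005,0.07],"yaw":0},{"gripper":1,"slide":[-0.04,0.01,0.14],"yaw":0},{"gripper":1,"slide":[-0.06,0.017,0.21],"yaw":0},{"gripper":1,"slide":[-0.087,0.024,0.28],"yaw":0},{"gripper":1,"slide":[-0.115,0.03,0.35],"yaw":0},{"gripper":1,"slide":[-0.14,0.04,0.42],"yaw":0},{"gripper":1,"slide":[-0.17,0.047,0.48],"yaw":0},{"gripper":1,"slide":[-0.2,0.054,0.55],"yaw":0},{"gripper":1,"slide":[-0.2,0.054,0.55],"yaw":0}]'
cat >> h.py <<'E'
def lidplane(ymin,ymax,xmin=.35,xmax=.62,zmin=.02,zmax=.5,n='side',name=None):
    im,d,c=cam(n);W=world(d,c)
    if name: cv2.imwrite('pics/%s.png'%name,im[...,::-1])
    h=cv2.cvtColor(im,cv2.COLOR_RGB2HSV);X,Y,Z=W[...,0],W[...,1],W[...,2]
    m=(h[...,0]>12)&(h[...,0]<28)&(h[...,1]>60)&(h[...,2]>120)&(X>xmin)&(X<xmax)&(Y>ymin)&(Y<ymax)&(Z>zmin)&(Z<zmax)
    k,l,st,_=cv2.connectedComponentsWithStats(m.astype(np.uint8));m=l==1+np.argmax(st[1:,4])
    m=cv2.erode(m.astype(np.uint8),np.ones((3,3)))>0
    P=W[m]
    for _ in range(4):
        A=np.c_[P[:,:2],np.ones(len(P))];k=np.linalg.lstsq(A,P[:,2],rcond=None)[0];r=np.abs(A@k-P[:,2]);P=P[r<2.5*np.median(r)+1e-4]
    print('lid n',len(P),'tilt',np.degrees(np.arctan(np.hypot(*k[:2]))).round(1),'dir',np.degrees(np.arctan2(k[1],k[0])).round(1),'z',np.percentile(P[:,2],[1,50,99]).round(4),'xy rng',P[:,:2].min(0).round(3),P[:,:2].max(0).round(3))
    return P,k
E
python3 - <<'E'
from h import *
P,k=lidplane(.13,.42,name='s2')
# plane height above nominal heel line
a=np.radians(-15.2);e=np.array([np.cos(a),np.sin(a)]);h=np.array([.477,.27])-.079*e;print('plane z at heel',h@k[:2]+k[2])
print(manip.get_state()['position'])
E
```

```text
clock: 4.9
position: [0.5221, 0.2591, 0.1356]
ee_rot: [[-0.965, 0.264, 0.0], [0.264, 0.965, 0.0], [-0.0, 0.0, -1.0]]
force: [0.4, -0.1, -1.6]
grip_width: 0.0389
grip_force: 60.9
lid n 3544 tilt 0.2 dir -107.4 z [0.1278 0.1301 0.1324] xy rng [0.374 0.175] [0.563 0.375]
plane z at heel 0.13011804753509035
[0.52206939 0.25903635 0.13536266]
```

View pics/s2.png

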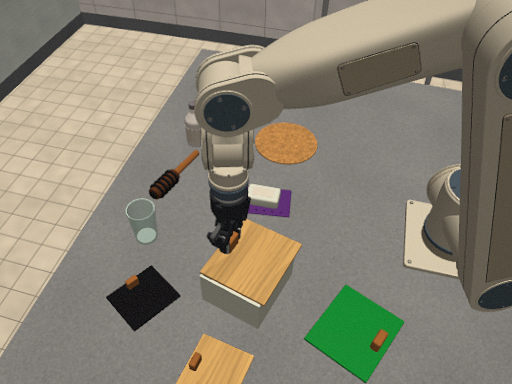

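The side view shows the lid at (250,262), raised flat and not tipped: the pads hold it against turning. I'll set it back in its seat and regrip only the top of the pull. That gives a smaller contact patch, and I can push the plug against the near wall while lifting.

```bash
python3 -m handwheel '[{"gripper":1,"slide":[0.1,-0.03,-0.05],"yaw":0},{"gripper":1,"slide":[0.2,-0.054,-0.1],"yaw":0},{"gripper":1,"slide":[0.2,-0.054,-0.2],"yaw":0},{"gripper":1,"slide":[0.2,-0.054,-0.3],"yaw":0},{"gripper":1,"slide":[0.2,-0.054,-0.38],"yaw":0},{"gripper":1,"slide":[0.2,-0.054,-0.44],"yaw":0},{"gripper":1,"slide":[0.2,-0.054,-0.49],"yaw":0},{"gripper":1,"slide":[0.2,-0.054,-0.53],"yaw":0},{"gripper":1,"slide":[0.2,-0.054,-0.54],"yaw":0},{"gripper":1,"slide":[0.2,-0.054,-0.55],"yaw":0}]'
python3 - <<'E'
from h import *
P,k=lidplane(.13,.42)
E
```

```text
clock: 6.2
position: [0.5301, 0.2569, 0.1147]
ee_rot: [[-0.965, 0.264, 0.001], [0.264, 0.965, 0.0], [-0.001, 0.001, -1.0]]
force: [-5.0, -2.7, 13.1]
grip_width: 0.0392
grip_force: 62.7
lid n 3414 tilt 0.2 dir -108.5 z [0.107  0.1093 0.1115] xy rng [0.383 0.174] [0.571 0.373]
```

```bash
python3 -m handwheel '[{"gripper":-0.5,"slide":[0,0,0],"yaw":0},{"gripper":-0.5,"slide":[0,0,0],"yaw":0},{"gripper":-0.5,"slide":[0.05,-0.013,0.2],"yaw":0},{"gripper":-0.5,"slide":[0.12,-0.033,0.4],"yaw":0},{"gripper":1,"slide":[0.12,-0.033,0.4],"yaw":0},{"gripper":1,"slide":[0.12,-0.033,0.4],"yaw":0},{"gripper":1,"slide":[0.12,-0.033,0.4],"yaw":0},{"gripper":1,"slide":[0.12,-0.033,0.4],"yaw":0}]'
```

```text
clock: 7.25
position: [0.5353, 0.2555, 0.1301]
ee_rot: [[-0.965, 0.264, 0.002], [0.264, 0.965, 0.0], [-0.001, 0.001, -1.0]]
force: [-0.1, -1.4, 7.9]
grip_width: 0.0383
grip_force: 60.2
```

```bash
python3 -m handwheel '[{"gripper":1,"slide":[-0.07,0.02,0],"yaw":0},{"gripper":1,"slide":[-0.12,0.033,0.05],"yaw":0},{"gripper":1,"slide":[-0.15,0.04,0.12],"yaw":0},{"gripper":1,"slide":[-0.17,0.046,0.2],"yaw":0},{"gripper":1,"slide":[-0.19,0.052,0.28],"yaw":0},{"gripper":1,"slide":[-0.19,0.052,0.28],"yaw":0}]'
python3 - <<'E'
from h import *
P,k=lidplane(.13,.42)
a=np.radians(-15.2);e=np.array([np.cos(a),np.sin(a)]);h=np.array([.477,.27])-.079*e;print('plane z at heel',h@k[:2]+k[2])
E
```

```text
clock: 8.0
position: [0.5297, 0.2569, 0.1412]
ee_rot: [[-0.964, 0.265, 0.005], [0.265, 0.964, -0.001], [-0.005, 0.0, -1.0]]
force: [8.7, -3.0, -0.6]
grip_width: 0.0381
grip_force: 61.3
lid n 3389 tilt 4.9 dir -16.6 z [0.108  0.1146 0.1223] xy rng [0.38  0.173] [0.568 0.376]
plane z at heel 0.10897354245376585
```

```bash
python3 -m handwheel '[{"gripper":1,"slide":[-0.06,0.017,0.14],"yaw":0},{"gripper":1,"slide":[-0.125,0.034,0.28],"yaw":0},{"gripper":1,"slide":[-0.19,0.052,0.42],"yaw":0},{"gripper":1,"slide":[-0.263,0.071,0.55],"yaw":0},{"gripper":1,"slide":[-0.33,0.09,0.66],"yaw":0},{"gripper":1,"slide":[-0.39,0.107,0.76],"yaw":0},{"gripper":1,"slide":[-0.458,0.124,0.85],"yaw":0},{"gripper":1,"slide":[-0.458,0.124,0.85],"yaw":0}]'
python3 - <<'E'
from h import *
P,k=lidplane(.13,.42,name='s3')
a=np.radians(-15.2);e=np.array([np.cos(a),np.sin(a)]);h=np.array([.477,.27])-.079*e;print('plane z at heel',h@k[:2]+k[2])
E
```

```text
clock: 9.05
position: [0.5088, 0.2627, 0.1748]
ee_rot: [[-0.965, 0.263, 0.0], [0.263, 0.965, 0.0], [-0.0, 0.0, -1.0]]
force: [0.6, 0.3, -2.2]
grip_width: 0.0378
grip_force: 63.9
lid n 3572 tilt 10.7 dir -16.2 z [0.1289 0.1419 0.1569] xy rng [0.368 0.178] [0.554 0.377]
plane z at heel 0.13193121676774774
```

View pics/s3.png

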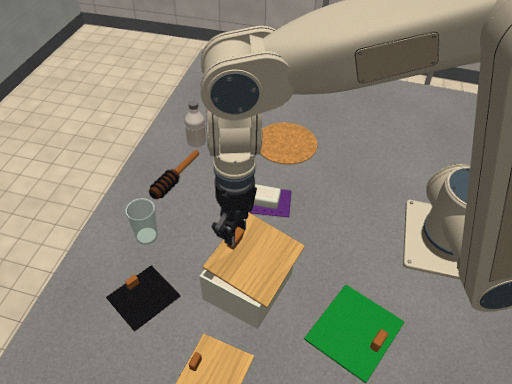

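The side view shows the lid tilted about 11°, with its heel (around (262,300)) clear of the rim: the plug slipped past the wall. I'll lower the heel back onto the rim and carry on with a firmer push.

```bash
python3 -m handwheel '[{"gripper":1,"slide":[0.2,-0.05,0],"yaw":0},{"gripper":1,"slide":[0.395,-0.107,0],"yaw":0},{"gripper":1,"slide":[0.395,-0.107,-0.15],"yaw":0},{"gripper":1,"slide":[0.395,-0.107,-0.3],"yaw":0},{"gripper":1,"slide":[0.395,-0.107,-0.42],"yaw":0},{"gripper":1,"slide":[0.395,-0.107,-0.52],"yaw":0},{"gripper":1,"slide":[0.395,-0.107,-0.54],"yaw":0},{"gripper":1,"slide":[0.395,-0.107,-0.54],"yaw":0}]'
python3 - <<'E'
from h import *
P,k=lidplane(.13,.42)
a=np.radians(-15.2);e=np.array([np.cos(a),np.sin(a)]);h=np.array([.477,.27])-.079*e;print('plane z at heel',h@k[:2]+k[2])
E
```

```text
clock: 10.1
position: [0.5246, 0.2583, 0.153]
ee_rot: [[-0.965, 0.264, -0.0], [0.264, 0.965, 0.0], [0.0, 0.0, -1.0]]
force: [-0.8, 0.5, -0.8]
grip_width: 0.0381
grip_force: 64.0
lid n 3505 tilt 10.0 dir -16.4 z [0.1083 0.1205 0.135 ] xy rng [0.383 0.173] [0.568 0.373]
plane z at heel 0.10860330055191511
```

```bash
python3 -m handwheel '[{"gripper":1,"slide":[-0.1,0.03,0],"yaw":0},{"gripper":1,"slide":[-0.2,0.055,0.0],"yaw":0},{"gripper":1,"slide":[-0.24,0.066,0.05],"yaw":0},{"gripper":1,"slide":[-0.263,0.072,0.11],"yaw":0},{"gripper":1,"slide":[-0.3,0.081,0.17],"yaw":0},{"gripper":1,"slide":[-0.333,0.091,0.23],"yaw":0},{"gripper":1,"slide":[-0.333,0.091,0.23],"yaw":0}]'
python3 - <<'E'
from h import *
P,k=lidplane(.13,.42)
a=np.radians(-15.2);e=np.array([np.cos(a),np.sin(a)]);h=np.array([.477,.27])-.079*e;print('plane z at heel',h@k[:2]+k[2])
E
```

```text
clock: 11.02
position: [0.5146, 0.2617, 0.164]
ee_rot: [[-0.964, 0.265, 0.008], [0.265, 0.964, 0.0], [-0.008, 0.002, -1.0]]
force: [10.4, -2.2, 1.6]
grip_width: 0.0382
grip_force: 65.0
lid n 3604 tilt 15.3 dir -16.1 z [0.1086 0.1261 0.1479] xy rng [0.379 0.177] [0.562 0.375]
plane z at heel 0.10929150301865731
```

```bash
python3 -m handwheel '[{"gripper":1,"slide":[-0.07,0.02,0.05],"yaw":0},{"gripper":1,"slide":[-0.11,0.03,0.1],"yaw":0},{"gripper":1,"slide":[-0.142,0.039,0.15],"yaw":0},{"gripper":1,"slide":[-0.19,0.05,0.2],"yaw":0},{"gripper":1,"slide":[-0.23,0.063,0.25],"yaw":0},{"gripper":1,"slide":[-0.268,0.073,0.29],"yaw":0},{"gripper":1,"slide":[-0.268,0.073,0.29],"yaw":0}]'
python3 - <<'E'
from h import *
P,k=lidplane(.13,.42)
a=np.radians(-15.2);e=np.array([np.cos(a),np.sin(a)]);h=np.array([.477,.27])-.079*e;print('plane z at heel',h@k[:2]+k[2])
E
```

```text
clock: 11.95
position: [0.504, 0.2648, 0.1758]
ee_rot: [[-0.964, 0.265, 0.008], [0.265, 0.964, 0.0], [-0.008, 0.003, -1.0]]
force: [10.7, -2.2, 3.1]
grip_width: 0.0383
grip_force: 65.0
lid n 3583 tilt 21.0 dir -15.7 z [0.1091 0.1331 0.1628] xy rng [0.379 0.179] [0.557 0.377]
plane z at heel 0.11039039416528985
```

```bash
python3 -m handwheel '[{"gripper":1,"slide":[0.12,-0.03,0.05],"yaw":0},{"gripper":1,"slide":[0.24,-0.06,0.2],"yaw":0},{"gripper":1,"slide":[0.25,-0.07,0.5],"yaw":0},{"gripper":1,"slide":[0.25,-0.07,0.9],"yaw":0},{"gripper":1,"slide":[0.25,-0.07,1.4],"yaw":0},{"gripper":1,"slide":[0.25,-0.07,1.9],"yaw":0},{"gripper":1,"slide":[0.25,-0.07,2.3],"yaw":0},{"gripper":1,"slide":[0.25,-0.07,2.5],"yaw":0},{"gripper":1,"slide":[0.25,-0.07,2.5],"yaw":0}]'
python3 - <<'E'
from h import *
P,k=lidplane(.1,.42)
f=np.load('/tmp/top.npz');im,W=f['im'],f['W'];h=cv2.cvtColor(im,cv2.COLOR_RGB2HSV);X,Y,Z=np.moveaxis(W,2,0)
m=(h[...,0]<22)&(h[...,1]>90)&(X>.3)&(X<.65)&(Y>-.45)&(Y<-.1)&(abs(Z)<.03);print('mat',cv2.minAreaRect((W[m][:,:2]*1000).astype(np.float32)),W[m].mean(0))
E
```

```text
clock: 13.12
position: [0.5108, 0.2621, 0.2742]
ee_rot: [[-0.965, 0.264, 0.001], [0.264, 0.965, 0.0], [-0.001, 0.0, -1.0]]
force: [-1.1, -0.6, -2.0]
grip_width: 0.0382
grip_force: 64.4
lid n 4073 tilt 19.3 dir -15.7 z [0.2111 0.233  0.2602] xy rng [0.383 0.178] [0.563 0.372]
mat ((497.4671630859375, -267.6858825683594), (197.56919860839844, 197.11769104003906), 71.38261413574219) [ 0.49685978 -0.26727233  0.00491895]
```

```bash
python3 -m handwheel '[{"gripper":1,"slide":[0,-0.4,0],"yaw":0},{"gripper":1,"slide":[0,-1.1,0],"yaw":0},{"gripper":1,"slide":[0.1,-1.9,0],"yaw":0},{"gripper":1,"slide":[0.2,-2.8,0],"yaw":0},{"gripper":1,"slide":[0.2,-3.8,0],"yaw":0},{"gripper":1,"slide":[0.2,-4.8,0],"yaw":0},{"gripper":1,"slide":[0.3,-5.8,0],"yaw":0},{"gripper":1,"slide":[0.3,-6.8,0],"yaw":0},{"gripper":1,"slide":[0.3,-7.8,0],"yaw":0},{"gripper":1,"slide":[0.3,-8.8,0],"yaw":0}]'
python3 -m handwheel '[{"gripper":1,"slide":[0.1,-1,0],"yaw":0},{"gripper":1,"slide":[0.2,-2,0],"yaw":0},{"gripper":1,"slide":[0.28,-3,-0.2],"yaw":0},{"gripper":1,"slide":[0.28,-3.8,-0.6],"yaw":0},{"gripper":1,"slide":[0.28,-4.3,-1.2],"yaw":0},{"gripper":1,"slide":[0.28,-4.6,-1.8],"yaw":0},{"gripper":1,"slide":[0.28,-4.7,-2.4],"yaw":0},{"gripper":1,"slide":[0.28,-4.7,-2.9],"yaw":0},{"gripper":1,"slide":[0.28,-4.7,-3.1],"yaw":0},{"gripper":1,"slide":[0.28,-4.7,-3.1],"yaw":0}]'
python3 - <<'E'
from h import *
P,k=lidplane(-.42,-.1,name='s4')
P,k=lidplane(-.42,-.1,n='top')
r=cv2.minAreaRect((P[:,:2]*1000).astype(np.float32));print(r)
E
```

```text
clock: 14.42
position: [0.5219, -0.0918, 0.2732]
ee_rot: [[-0.965, 0.264, -0.001], [0.264, 0.965, 0.0], [0.001, -0.0, -1.0]]
force: [0.4, 0.1, -2.5]
grip_width: 0.0381
grip_force: 64.4
clock: 15.68
position: [0.5334, -0.2781, 0.1494]
ee_rot: [[-0.965, 0.264, -0.001], [0.264, 0.965, 0.001], [0.001, 0.0, -1.0]]
force: [-0.1, -0.9, -1.7]
grip_width: 0.0378
grip_force: 64.3
lid n 1303 tilt 18.8 dir -14.0 z [0.0868 0.1084 0.1345] xy rng [ 0.409 -0.357] [ 0.585 -0.17 ]
lid n 1143 tilt 19.4 dir -15.2 z [0.0852 0.1083 0.1357] xy rng [ 0.428 -0.312] [ 0.583 -0.171]
((501.7974853515625, -245.7814178466797), (124.69172668457031, 142.2806854248047), 74.48574829101562)
```

View pics/s4.png

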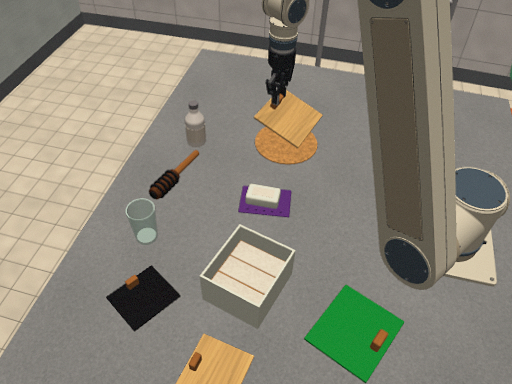

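The side view shows the lid held at about 19° over the mat at (287,140), and the box open at (248,275) with the bars inside. I'll lower the heel to touch.

```bash
python3 -m handwheel '[{"gripper":1,"slide":[0,0,-0.4],"yaw":0},{"gripper":1,"slide":[0,0,-0.9],"yaw":0},{"gripper":1,"slide":[0,0,-1.3],"yaw":0},{"gripper":1,"slide":[0,0,-1.5],"yaw":0},{"gripper":1,"slide":[0,0,-1.6],"yaw":0},{"gripper":1,"slide":[0,0,-1.68],"yaw":0},{"gripper":1,"slide":[0,0,-1.76],"yaw":0},{"gripper":1,"slide":[0,0,-1.8],"yaw":0},{"gripper":1,"slide":[0,0,-1.8],"yaw":0}]'
python3 - <<'E'
from h import *
P,k=lidplane(-.42,-.1)
E
```

```text
clock: 16.9
position: [0.5342, -0.2781, 0.078]
ee_rot: [[-0.965, 0.264, 0.001], [0.264, 0.965, -0.0], [-0.001, -0.0, -1.0]]
force: [0.6, 0.2, -0.7]
grip_width: 0.0384
grip_force: 64.6
lid n 1139 tilt 18.5 dir -14.6 z [0.022  0.0407 0.0642] xy rng [ 0.42  -0.356] [ 0.583 -0.172]
```

```bash
python3 -m handwheel '[{"gripper":1,"slide":[0.07,-0.02,-0.1],"yaw":0},{"gripper":1,"slide":[0.142,-0.039,-0.2],"yaw":0},{"gripper":1,"slide":[0.22,-0.06,-0.32],"yaw":0},{"gripper":1,"slide":[0.29,-0.079,-0.45],"yaw":0},{"gripper":1,"slide":[0.355,-0.096,-0.58],"yaw":0},{"gripper":1,"slide":[0.415,-0.113,-0.71],"yaw":0},{"gripper":1,"slide":[0.46,-0.125,-0.81],"yaw":0},{"gripper":1,"slide":[0.49,-0.135,-0.9],"yaw":0},{"gripper":1,"slide":[0.51,-0.14,-0.95],"yaw":0},{"gripper":1,"slide":[0.51,-0.14,-0.97],"yaw":0}]'
python3 - <<'E'
from h import *
P,k=lidplane(-.42,-.1,zmin=.008)
E
```

```text
clock: 18.2
position: [0.5539, -0.2834, 0.0404]
ee_rot: [[-0.965, 0.264, 0.0], [0.264, 0.965, -0.0], [-0.0, -0.0, -1.0]]
force: [-5.3, 3.9, 26.6]
grip_width: 0.0383
grip_force: 67.2
lid n 1174 tilt 0.1 dir -71.0 z [0.0172 0.0198 0.0226] xy rng [ 0.406 -0.358] [ 0.589 -0.167]
```

```bash
python3 -m handwheel '[{"gripper":1,"slide":[0,0,0.04],"yaw":0},{"gripper":1,"slide":[0,0,0.06],"yaw":0},{"gripper":-0.4,"slide":[0,0,0.06],"yaw":0},{"gripper":-0.4,"slide":[0,0,0.06],"yaw":0},{"gripper":-0.4,"slide":[0,0,0.06],"yaw":0},{"gripper":-0.4,"slide":[0,0,0.3],"yaw":0},{"gripper":-0.6,"slide":[0,0,0.9],"yaw":0},{"gripper":-1,"slide":[0,0,2.0],"yaw":0},{"gripper":-1,"slide":[0,0.8,3.2],"yaw":0},{"gripper":-1,"slide":[0,2,3.6],"yaw":0.5}]'
python3 -m handwheel '[{"gripper":-1,"slide":[-0.2,1.2,0],"yaw":0.6},{"gripper":-1,"slide":[-0.4,2.4,0],"yaw":1.5},{"gripper":-1,"slide":[-0.7,3.4,0],"yaw":2.5},{"gripper":-1,"slide":[-1,4.4,-0.2],"yaw":2.5},{"gripper":-1,"slide":[-1.2,5.1,-0.5],"yaw":2.5},{"gripper":-1,"slide":[-1.2,5.2,-0.8],"yaw":2.5},{"gripper":-1,"slide":[-1.2,5.2,-0.8],"yaw":2.5}]'
python3 - <<'E'
from h import *
P,k=lidplane(-.42,-.1,zmin=.008)
r=cv2.minAreaRect((P[:,:2]*1000).astype(np.float32));print(r)
P,k=lidplane(-.42,-.1,zmin=.008,n='top');r=cv2.minAreaRect((P[:,:2]*1000).astype(np.float32));print(r)
s=manip.get_state();R=np.array(s['ee_rot']);print('yaw y',np.degrees(np.arctan2(R[1,1],R[0,1])),s['position'].round(4),s['q'].round(1))
im,d,c=cam('wrist');W=world(d,c);cv2.imwrite('pics/w2.png',im[...,::-1]);X,Y,Z=np.moveaxis(W,2,0)
h=cv2.cvtColor(im,cv2.COLOR_RGB2HSV)
m=(Z>.038)&(Z<.06)&(h[...,1]<70)&(h[...,2]>110)&(abs(X-.506)<.08)&(abs(Y)<.08);print(m.sum(),cv2.minAreaRect((W[m][:,:2]*1000).astype(np.float32)),np.median(Z[m]))
im,d,c=cam('side');W=world(d,c);X,Y,Z=np.moveaxis(W,2,0)
m=(np.hypot(X-.477,Y-.27)<.045);z=Z[m];print('fill z',np.percentile(z,[5,50,95]))
E
```

```text
clock: 19.5
position: [0.5552, -0.2041, 0.1865]
ee_rot: [[-0.977, 0.214, 0.004], [0.214, 0.977, -0.002], [-0.005, -0.001, -1.0]]
force: [1.2, 0.2, -0.9]
grip_width: 0.0855
grip_force: 0.0
clock: 20.38
position: [0.5062, 0.0043, 0.1505]
ee_rot: [[-0.999, -0.048, -0.001], [-0.048, 0.999, -0.0], [0.001, -0.0, -1.0]]
force: [0.3, 0.0, 0.3]
grip_width: 0.0853
grip_force: 0.0
lid n 928 tilt 0.1 dir 135.1 z [0.0172 0.02   0.0228] xy rng [ 0.406 -0.352] [ 0.531 -0.168]
((482.4347229003906, -260.047119140625), (169.9950408935547, 118.95435333251953), 75.3248519897461)
lid n 1726 tilt 0.0 dir 18.7 z [0.0138 0.0178 0.0219] xy rng [ 0.406 -0.369] [ 0.591 -0.168]
((498.24560546875, -268.42156982421875), (171.67019653320312, 150.52577209472656), 75.2406997680664)
yaw y 92.66961656720385 [0.5068 0.0036 0.1512] [ -9.1  12.8 -13.5  63.7  -0.  -11.7]
5607 ((505.9225769042969, 4.866523742675781), (88.32902526855469, 55.21122741699219), 2.5514261722564697) 0.048684059855832684
fill z [0.04944444 0.05267265 0.055414  ]
```

View pics/w2.png

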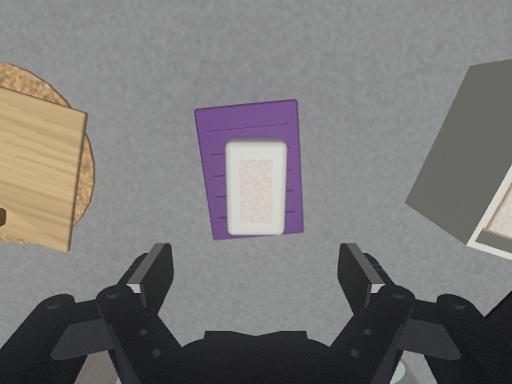

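The wrist view shows the soap at (256,187), centred and square between the fingers, with the lid lying flat on the mat to the left. I'll grasp it.

```bash
python3 -m handwheel '[{"gripper":-1,"slide":[-0.02,0,-0.8],"yaw":0},{"gripper":-1,"slide":[-0.02,0,-1.8],"yaw":0},{"gripper":-1,"slide":[-0.02,0,-2.7],"yaw":0},{"gripper":-1,"slide":[-0.02,0,-3.2],"yaw":0},{"gripper":-1,"slide":[-0.02,0,-3.37],"yaw":0},{"gripper":1,"slide":[-0.02,0,-3.37],"yaw":0},{"gripper":1,"slide":[-0.02,0,-3.37],"yaw":0},{"gripper":1,"slide":[-0.02,0,-3.37],"yaw":0},{"gripper":1,"slide":[-0.02,0,-3.37],"yaw":0},{"gripper":1,"slide":[-0.02,0,-3.37],"yaw":0}]'
```

```text
clock: 21.82
position: [0.5063, 0.0042, 0.0173]
ee_rot: [[-0.999, -0.047, 0.002], [-0.047, 0.999, -0.001], [-0.002, -0.001, -1.0]]
force: [-0.9, -0.8, 7.4]
grip_width: 0.054
grip_force: 64.0
```

```bash
python3 -m handwheel '[{"gripper":1,"slide":[0,0,0.3],"yaw":0},{"gripper":1,"slide":[0,0,1],"yaw":0},{"gripper":1,"slide":[0,0,2],"yaw":0},{"gripper":1,"slide":[0,0.2,3],"yaw":0},{"gripper":1,"slide":[-0.1,0.9,3.7],"yaw":-0.5},{"gripper":1,"slide":[-0.2,1.9,3.8],"yaw":-1},{"gripper":1,"slide":[-0.3,3,3.8],"yaw":-1.6},{"gripper":1,"slide":[-0.5,4.1,3.8],"yaw":-2.2},{"gripper":1,"slide":[-0.6,5.2,3.8],"yaw":-2.8},{"gripper":1,"slide":[-0.74,6,3.8],"yaw":-3}]'
python3 -m handwheel '[{"gripper":1,"slide":[0,0.5,0],"yaw":0},{"gripper":1,"slide":[0,0.65,-0.2],"yaw":0},{"gripper":1,"slide":[0,0.65,-0.6],"yaw":0},{"gripper":1,"slide":[0,0.65,-1],"yaw":0},{"gripper":1,"slide":[0,0.65,-1],"yaw":0}]'
python3 - <<'E'
from h import *
s=manip.get_state();R=np.array(s['ee_rot']);print('yaw y',np.degrees(np.arctan2(R[1,1],R[0,1])),s['position'].round(4))
im,d,c=cam('wrist');cv2.imwrite('pics/w3.png',im[...,::-1])
E
```

```text
clock: 23.08
position: [0.4753, 0.2462, 0.1689]
ee_rot: [[-0.965, 0.264, 0.0], [0.264, 0.965, 0.0], [-0.0, 0.0, -1.0]]
force: [1.1, -0.5, -0.8]
grip_width: 0.0537
grip_force: 63.5
clock: 23.7
position: [0.4755, 0.2692, 0.1268]
ee_rot: [[-0.964, 0.265, -0.002], [0.265, 0.964, -0.001], [0.002, -0.002, -1.0]]
force: [0.2, -0.1, -1.8]
grip_width: 0.0543
grip_force: 63.5
yaw y 74.66191757693305 [0.4755 0.2692 0.1268]
```

View pics/w3.png

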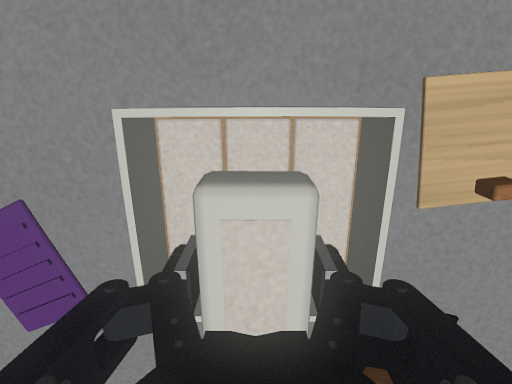

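The wrist view shows the soap held flat and square at (256,250), centred over the open box. I'll lower it, finishing slowly.

```bash
python3 -m handwheel '[{"gripper":1,"slide":[0.02,0,-0.3],"yaw":0},{"gripper":1,"slide":[0.02,0,-0.7],"yaw":0},{"gripper":1,"slide":[0.02,0,-1.1],"yaw":0},{"gripper":1,"slide":[0.02,0,-1.4],"yaw":0},{"gripper":1,"slide":[0.02,0,-1.6],"yaw":0},{"gripper":1,"slide":[0.02,0,-1.66],"yaw":0},{"gripper":1,"slide":[0.02,0,-1.66],"yaw":0}]'
python3 -m handwheel '[{"gripper":1,"slide":[0,0,-0.03],"yaw":0},{"gripper":1,"slide":[0,0,-0.06],"yaw":0},{"gripper":1,"slide":[0,0,-0.08],"yaw":0},{"gripper":1,"slide":[0,0,-0.08],"yaw":0}]'
```

```text
clock: 24.62
position: [0.4769, 0.2705, 0.0619]
ee_rot: [[-0.965, 0.264, 0.0], [0.264, 0.965, 0.0], [-0.0, 0.0, -1.0]]
force: [0.0, -1.4, -1.7]
grip_width: 0.0542
grip_force: 63.5
clock: 25.12
position: [0.4767, 0.2704, 0.0585]
ee_rot: [[-0.965, 0.264, -0.0], [0.264, 0.965, -0.0], [0.0, -0.0, -1.0]]
force: [-0.8, 0.8, -0.7]
grip_width: 0.054
grip_force: 63.5
```

```bash
python3 -m handwheel '[{"gripper":1,"slide":[0,0,-0.02],"yaw":0},{"gripper":1,"slide":[0,0,-0.04],"yaw":0},{"gripper":1,"slide":[0,0,-0.06],"yaw":0},{"gripper":1,"slide":[0,0,-0.08],"yaw":0},{"gripper":1,"slide":[0,0,-0.08],"yaw":0}]'
python3 -m handwheel '[{"gripper":1,"slide":[0,0,-0.025],"yaw":0},{"gripper":1,"slide":[0,0,-0.05],"yaw":0},{"gripper":1,"slide":[0,0,-0.05],"yaw":0}]'
```

```text
clock: 25.75
position: [0.4767, 0.2704, 0.0552]
ee_rot: [[-0.965, 0.264, -0.0], [0.264, 0.965, -0.0], [0.0, -0.0, -1.0]]
force: [-0.1, -0.4, -1.6]
grip_width: 0.0541
grip_force: 63.5
clock: 26.12
position: [0.4767, 0.2704, 0.0532]
ee_rot: [[-0.965, 0.264, -0.0], [0.264, 0.965, -0.0], [0.0, -0.0, -1.0]]
force: [-0.6, 0.2, -1.3]
grip_width: 0.0542
grip_force: 63.5
```

```bash
python3 -m handwheel '[{"gripper":1,"slide":[0,0,-0.025],"yaw":0},{"gripper":1,"slide":[0,0,-0.05],"yaw":0},{"gripper":1,"slide":[0,0,-0.05],"yaw":0}]'
```

```text
clock: 26.5
position: [0.4768, 0.2705, 0.0528]
ee_rot: [[-0.965, 0.264, 0.001], [0.264, 0.965, 0.0], [-0.001, 0.001, -1.0]]
force: [-5.3, -2.5, 14.5]
grip_width: 0.054
grip_force: 65.6
```

Contact felt: 14.5 N at z 0.0528. I'll ease the load, let go and withdraw.

```bash
python3 -m handwheel '[{"gripper":1,"slide":[0,0,0.025],"yaw":0},{"gripper":1,"slide":[0,0,0.03],"yaw":0},{"gripper":-0.8,"slide":[0,0,0.03],"yaw":0},{"gripper":-0.8,"slide":[0,0,0.03],"yaw":0},{"gripper":-0.8,"slide":[0,0,0.03],"yaw":0},{"gripper":-0.8,"slide":[0,0,0.4],"yaw":0},{"gripper":-0.8,"slide":[0,0,1.2],"yaw":0},{"gripper":-0.8,"slide":[0,0,2.2],"yaw":0},{"gripper":-0.8,"slide":[0,0,3.4],"yaw":0},{"gripper":-0.8,"slide":[0,0,4],"yaw":0}]'
python3 -m handwheel '[{"gripper":-0.8,"slide":[0,-1,0],"yaw":0},{"gripper":-0.8,"slide":[0,-2.2,0],"yaw":0},{"gripper":-0.8,"slide":[0,-3.2,0],"yaw":0},{"gripper":-0.8,"slide":[0,-3.4,0],"yaw":0},{"gripper":-0.8,"slide":[0,-3.4,0],"yaw":0}]'
python3 - <<'E'
from h import *
P,k=lidplane(-.42,-.1,zmin=.008,n='top');print(cv2.minAreaRect((P[:,:2]*1000).astype(np.float32)))
im,d,c=cam('side');cv2.imwrite('pics/s5.png',im[...,::-1])
W=world(d,c);X,Y,Z=np.moveaxis(W,2,0);m=(np.hypot(X-.477,Y-.27)<.02);print('soap top',np.percentile(Z[m],[5,50,95]))
E
```

```text
clock: 27.75
position: [0.4773, 0.2707, 0.2151]
ee_rot: [[-0.965, 0.264, 0.004], [0.264, 0.965, 0.002], [-0.003, 0.002, -1.0]]
force: [0.5, -0.5, -0.6]
grip_width: 0.077
grip_force: 0.0
clock: 28.38
position: [0.4769, 0.1343, 0.212]
ee_rot: [[-0.964, 0.265, 0.001], [0.265, 0.964, 0.0], [-0.001, 0.001, -1.0]]
force: [-0.1, -0.2, 0.9]
grip_width: 0.0769
grip_force: 0.0
lid n 1724 tilt 0.3 dir -143.3 z [0.0139 0.0179 0.022 ] xy rng [ 0.406 -0.368] [ 0.591 -0.169]
((497.8910217285156, -268.6075439453125), (171.25537109375, 152.01766967773438), 74.6193618774414)
soap top [0.08284514 0.08529759 0.08770852]
```

View pics/s5.png

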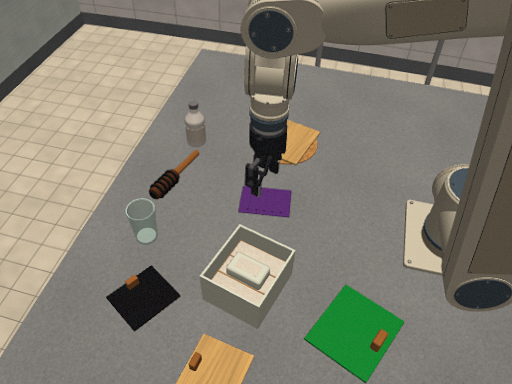

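The soap lies flat in the box at (248,270), the lid is flat on the mat at (295,142), and the bystanders look unmoved. I'll hand in.

```bash
python3 -c "
from cell import manip
print(manip.close_job())"
```

```text
the job is handed in; nothing more can be done
None
```

Handed in at 28 s: lid tipped to 21° with its heel on the rim, laid flat within about 2 mm of the mat's centre, and soap set flat on the bars in the box; the first try raised the lid flat about 20 mm and the second lost the rim at 11°, and each time I set it back on the rim before carrying on.

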